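# Set the straightedge to two marker pins and weight it

## Robot

A 6-joint arm with a two-finger parallel gripper is mounted at the origin on the work surface. World frame = base frame: x ahead of the robot, y to its left, z up, the work surface at z = 0. Lengths are in mm, angles in rad, forces in N, time in s.
With the tool pointing down it reaches from about 350 to 775 mm from the base axis. Payload 7.3 kg.
Tool frame: the origin (TCP) lies at the very end of the fingers, on their centre line; the grasp point (between the pads) lies 19 mm behind it (bot.grasp_offset is the distance from the TCP to the grasp point, in mm); z points along the fingers, y is the direction in which the jaws open and shut (so a half turn about z gives the same grasp; the last joint's range is limited). The gripper opens to 92 mm and grips with 3 to 60 N. Pads are 19 mm wide; open, the fingers measure 130 mm over their backs; the gripper's body (75 mm by 190 mm) begins 47 mm behind the grasp point.
Start: joints at [0.979, 0.342, 1.524, -0, 1.275, -0.146], TCP at [226.358, 473.716, 226.741] pointing down, gripper open.
Joint ranges: [-2.53, 2.53], [-0.77, 2.02], [0.04, 2.7], [-1, 4.14], [0.28, 2.66], [-3.11, 3.11]. Speed limits (rad/s): [2.57, 2.57, 3.14, 3.14, 3.14, 3.14].

## Interface

Orientations are given as [roll, pitch, yaw] about the fixed x, y, z axes, in that order (R = Rz(yaw) Ry(pitch) Rx(roll)).
In Python, from plant import bot gives the robot as it stands.
- The arm moves only by the tool servo_tool, never from a script. Its arguments are lists of equal length, an entry for each row: "angular": the turn, a rotation vector about the world's x, y, z in degrees, a list of three; "slide": the shift along the world's x, y, z in mm, a list of three; "grip": the opening, from -1 (shut) to 1 (fully open), so that 0 is half open. In form: {"angular": [[ax, ay, az], ...], "slide": [[dx, dy, dz], ...], "grip": [grip, ...]}. A call has 1 to 10 rows; each row is the pose to reach, as a shift and turn from the pose commanded when the call began; what a row does not reach only later rows make up. A row lasts 1/12 s, in which the tool goes at most 41.7 mm and 7.16 degrees, less where a joint would pass 70% of its speed; a pose out of reach is approached as far as the arm can. A call with a gripper value outside its range is refused whole. The fingers move at their own pace and stop on an object; the grip force is fixed at half the most. Time passes only in rows, so rows that repeat a pose let the fingers close. It gives the time, the measured TCP pose, the force and the opening at its end, in the units of the state.
- bot.get_obs(): the state, without advancing time (a new reading comes with each control period).
- bot.capture(name): name is "scene" or "top" or "wrist"; returns a dict with "img" (420x560x3 uint8, blue, green, red), "range_z" (420x560 float32, mm along the optical axis (not along the pixel's ray), 0 where there is no reading), "fov_y" (degrees; the focal length in pixels is half the picture's height over the tangent of half this angle, whatever the lens; pixels are square), "cx", "cy" (the principal point, pixels), "R" (3x3) and "t" (3): a world point X has camera coordinates R X + t; the wrist camera has in their place "T_tool_cam" (4x4, takes a point from camera to tool coordinates, whose origin is the TCP and whose axes are the flange's). Camera axes: x right, y down, z forward; pixel columns grow to the right and rows downward; lengths in mm; the calibration is good to about 2 mm. A picture is of the moment at which its call begins: read the wrist's pose just before it.
- bot.close_job(): hands the job in, once; it reports no verdict.
The state is a dict: "time": time; "joint_positions": joint angles; "dq": joint speeds; "tau": joint torques, N m; "tool_pos": TCP position; "tcp_rot": TCP orientation; "contact_force": force on the tool from outside, world axes, zero at the start; "moment": the same for the moment, N m; "grip_width": finger opening in mm.
Only numpy, scipy, OpenCV 4.12 (cv2) and the standard library are available. Lean on these libraries where they do the work, as an engineer would, in place of code of your own. Each camera call takes 0.05 s, during which the arm holds its last target.

## Task

A scribed line is wanted on the tin sheet in the tray. Keeping the straightedge flat on the sheet, slide it gently away from the robot until its red edge touches both orange marker pins at once, without shoving the pins (9 N is already too hard) or lifting it; then stand the wooden mortar cup upright on one bare end of the blade as a weight, so the edge stays against both pins, and let go. Leave the other things where they are.

Things in the scene. Friction and masses are not known exactly. Their poses are not given: they have to be found in the camera images.
- tray: shallow metal tray, 430 x 760 mm, on a low wooden crate, fixed; origin under its centre at table level, x away from the robot, y to the left. Its flat inner surface, with the thin tin sheet, lies 100 mm above the origin; the rim stands 16 mm above that surface
- straightedge: steel straightedge lying loose on the tray, about 0.45 kg, blade 60 mm wide (x), 300 long (y), 6 thick; origin at mid underside; red edge at x = +30 mm; y along the blade. Black upright handle bar on its middle, 12 mm thick (x), 80 long (y), top 42 mm above the underside; the blade is bare from 40 to 150 mm either side of the middle
- stop_a: marker stop to the robot's left: blue block 26 mm wide, 10 high, fixed, spanning x +18 to +42 mm; orange upright rigid pin, 10 mm diameter, 16 high, on its near (-x) side. Origin on the tray surface, at the pin axis's middle setting; axes as the tray's. The pin was set by eye and stands 12 mm short of to 12 mm beyond this origin along x: not measured, rigid to a light touch; over 9 N spoils the mark
- stop_b: marker stop to the robot's right: blue block 26 mm wide, 10 high, fixed, spanning x +18 to +42 mm; orange upright rigid pin, 10 mm diameter, 16 high, on its near (-x) side. Origin on the tray surface, at the pin axis's middle setting; axes as the tray's. The pin was set by eye and stands 12 mm short of to 12 mm beyond this origin along x: not measured, rigid to a light touch; over 9 N spoils the mark
- mortar: dark wooden mortar cup, 70 mm high, 52 mm in outer diameter (46 mm at its foot), open at the top, wall 6 mm, about 0.25 kg; origin at the centre of its underside, z up. It stands on the tray to the left or right of the sheet
- bowl: green plastic bowl, 120 mm wide, 50 mm high, a bystander; origin under its centre
- tub: red snap-top tub, 82 mm wide, 65 mm high, a bystander; origin under its centre
- plate: white enamel plate, 130 mm wide, 14 mm high, a bystander; origin under its centre
- ladle: stainless ladle lying along the tray's far rim, bowl 58 mm wide and 26 mm high, handle reaching 250 mm along its own -y; origin under its bowl; a bystander
- salt_pot: small blue salt pot with a steel cap, 32 mm wide, 45 mm high, at the tray's left end, a bystander; origin under its centre
Things that resemble listed ones, but are neither listed nor needed, are in the scene too. There is more than one size of the mortar; the one meant has the size given above.

How it is judged:
By the outcome, as a careful person would: the job done as asked, in the order asked, and still so for the second after the job is handed in, with the robot touching nothing.
It also fails if it takes over 72 s, if anything falls off the work surface, if the arm or the gripper's body presses on something with over 40 N, if the wrist force passes 120 N, or if a joint passes its speed limit or range.

## Working session

There is one attempt and no reset: what is moved stays moved. The work goes in short steps, Python scripts to look and compute and a tool call to move; the robot and the scene stay as the last step left them, time stands still between calls to the robot, and variables do not carry over. Pictures are saved under pics/ and viewed, and the job is handed in when it is done.

Besides the shell and the picture viewer there is one more tool, called after "Emit:" by a JSON object that holds its "fn" and its "kwargs". servo_tool: Moves the arm, as the interface text tells. Its arguments: {"type":"object","properties":{"angular":{"type":"array","items":{"type":"array","items":{"type":"number"}}},"slide":{"type":"array","items":{"type":"array","items":{"type":"number"}}},"grip":{"type":"array","items":{"type":"number"}}},"required":["angular","slide","grip"]}

```bash
ls; mkdir -p pics; cat > h.py <<'E'
import numpy as np, cv2
from plant import bot
def cap(n):
    d=bot.capture(n); f=d["img"].shape[0]/2/np.tan(np.radians(d["fov_y"])/2); d["f"]=f
    return d
def rotm(rpy):
    from scipy.spatial.transform import Rotation as R
    return R.from_euler('xyz',rpy).as_matrix()
def cloud(d,pose=None):
    z=d["range_z"]; v,u=np.mgrid[0:z.shape[0],0:z.shape[1]]
    P=np.stack([(u-d["cx"])/d["f"]*z,(v-d["cy"])/d["f"]*z,z],-1)
    if "R" in d: W=(P-np.array(d["t"]))@np.array(d["R"])
    else:
        T=np.array(d["T_tool_cam"]); Q=P@T[:3,:3].T+T[:3,3]
        W=Q@rotm(pose["tcp_rot"]).T+np.array(pose["tool_pos"])
    W[z<=0]=np.nan
    return W
E
python3 - <<'E'
from h import *
print(bot.get_obs())
for n in("scene","top"):
    d=cap(n); cv2.imwrite(f"pics/{n}0.png",d["img"]); np.save(f"pics/{n}0.npy",cloud(d)); print(n,d["f"],d["cx"],d["cy"],d["R"],d["t"])
E
```

```text
pics
{'time': 0.0, 'joint_positions': array([ 9.79023845e-01,  3.42723487e-01,  1.52500912e+00, -2.95260309e-06,
        1.27541252e+00, -1.45947986e-01]), 'dq': array([ 3.21693118e-04, -7.72902848e-04, -2.29188355e-04,  3.63832950e-04,
        8.45559543e-05, -2.30651058e-03]), 'tau': array([-5.41553181e-04, -4.31243491e+01, -2.44224930e+01,  7.16901803e-02,
        5.59424073e-02, -1.41549922e-04]), 'tool_pos': array([226.10686575, 473.3625256 , 226.04732992]), 'tcp_rot': array([-3.14005627e+00, -2.22983393e-04,  2.69576885e+00]), 'contact_force': array([-0.38470844, -0.9419842 ,  0.2392452 ]), 'moment': array([0.11645782, 0.01526142, 0.02737072]), 'grip_width': 91.96486924086827}
scene 484.3776732357614 283.3913939412876 208.61325985462105 [[-0.77101078  0.6366633   0.01422021]
 [ 0.47360885  0.58819062 -0.65553524]
 [-0.42571942 -0.49868992 -0.75503069]] [ 393.57564852 -135.80579839 1587.22621671]
top 493.03190758665346 279.0719039152463 205.71470834987437 [[-0.10722377 -0.99421306 -0.00659206]
 [-0.97053482  0.10610456 -0.21634229]
 [ 0.21578977 -0.01679921 -0.97629532]] [   3.60242218  506.71554677 1188.17129277]
```

View pics/scene0.png

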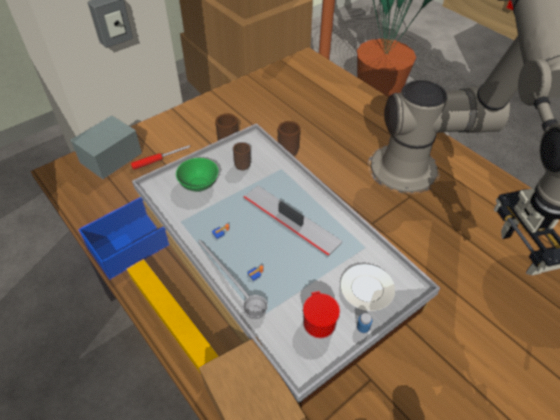

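View pics/top0.png

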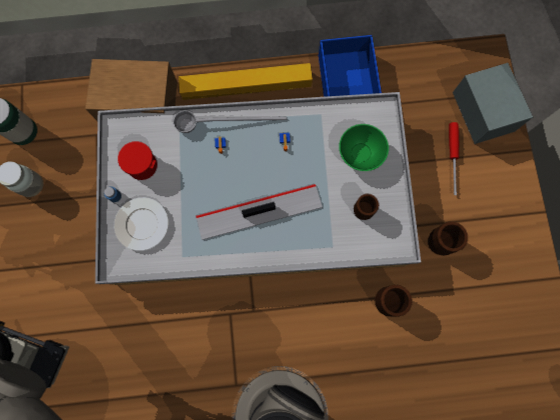

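The scene view shows the straightedge in mid-tray and the pins beyond it. In the top view there are three cups: (367,206) on the tray, and larger ones on the table at (448,238) and (395,300). Next I'll take enlarged crops and measurements.

```bash
python3 - <<'E'
from h import *
im=cv2.imread("pics/top0.png"); 
cv2.imwrite("pics/t_blade.png",cv2.resize(im[110:260,180:340],None,fx=4.9,fy=4,interpolation=cv2.INTER_CUBIC)[:600])
cv2.imwrite("pics/t_cups.png",cv2.resize(im[180:330,330:480],None,fx=4,fy=4,interpolation=cv2.INTER_CUBIC))
W=np.load("pics/top0.npy")
def p(u,v): return W[v,u].round(1)
for n,uv in dict(tray1=(165,130),tray2=(350,235),sheet=(250,160),bladeR=(310,200),bladeL=(210,225),cup=(367,206),cupB=(448,238),cupC=(395,300)).items(): print(n,p(*uv))
# clusters: top rims of cups
for n,(u0,u1,v0,v1) in dict(cup=(350,384,190,224),B=(425,470,220,258),C=(372,415,283,320)).items():
    Q=W[v0:v1,u0:u1].reshape(-1,3); Q=Q[~np.isnan(Q[:,0])]
    zt=np.percentile(Q[:,2],97); r=Q[Q[:,2]>zt-6]
    (c,s,a)=cv2.minAreaRect(r[:,:2].astype(np.float32)); print(n,"ztop",zt,c,s,len(r))
# corners of the tray rim
E
```

```text
tray1 [720.9 215.   97.3]
tray2 [ 404.2 -211.4  101.3]
sheet [616.8   8.8 102.8]
bladeR [ 498.8 -126.2  106.5]
bladeL [464.1 119.7 104.8]
cup [ 467.4 -259.5  114.8]
cupB [ 381.6 -472.6   16.7]
cupC [ 241.9 -314.1   13.4]
cup ztop 170.7884864819568 (461.18634033203125, -251.26611328125) (50.83463668823242, 51.03450393676758) 169
B ztop 100.58141349098136 (376.363525390625, -455.87933349609375) (70.7657470703125, 71.97549438476562) 288
C ztop 101.07993219822475 (241.11036682128906, -297.78509521484375) (71.5928955078125, 70.93287658691406) 303
```

View pics/t_blade.png

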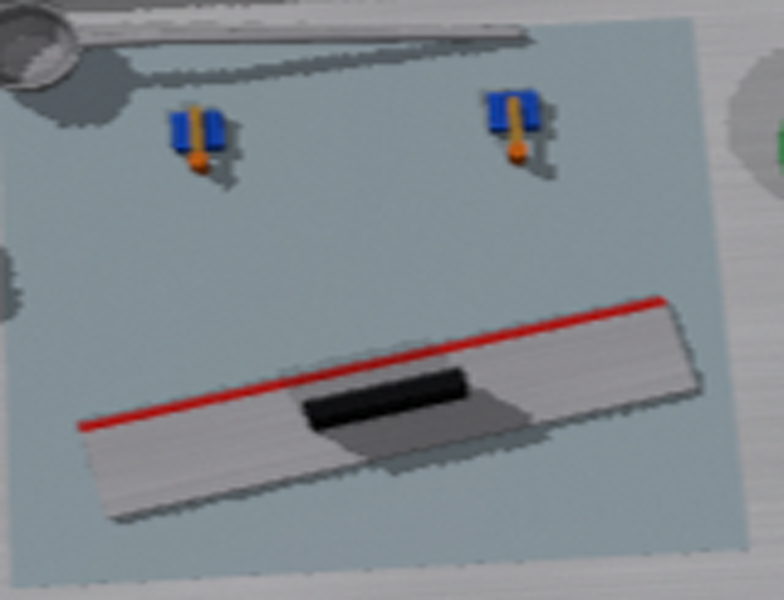

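View pics/t_cups.png

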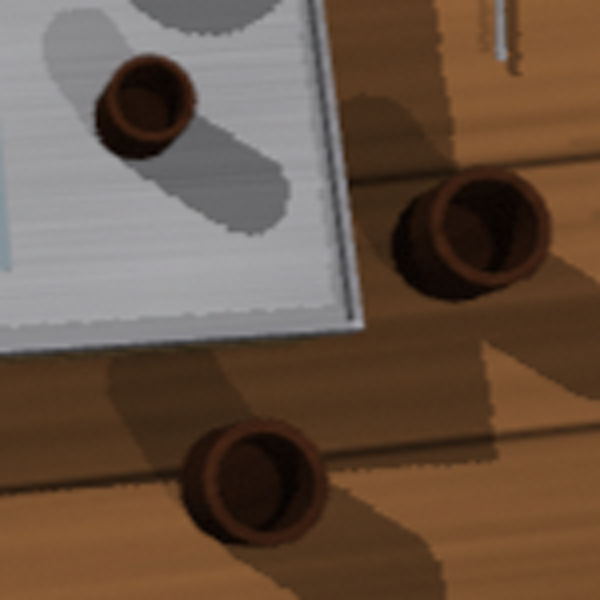

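The (367,206) cup has a rim 51 mm across with its top at z≈171, so it stands on the tray and fits the 52 x 70 mm mortar. The other two are 71 mm across and stand on the table, so they're decoys. Next: blade and pin positions by ray-plane intersection.

```bash
cat >> h.py <<'E'
def rayplane(d,u,v,z,pose=None):
    r=np.array([(u-d["cx"])/d["f"],(v-d["cy"])/d["f"],1.])
    if "R" in d:
        R=np.array(d["R"]); c=-R.T@np.array(d["t"]); w=R.T@r
    else:
        T=np.array(d["T_tool_cam"]); Rt=rotm(pose["tcp_rot"]); c=Rt@T[:3,3]+np.array(pose["tool_pos"]); w=Rt@T[:3,:3]@r
    return c+w*(z-c[2])/w[2]
E
python3 - <<'E'
from h import *
d=cap("top"); W=cloud(d)
g=lambda x,y,z: rayplane(d,180+x/4.9,110+y/4,z).round(1)
print("cam",-np.array(d["R"]).T@d["t"])
print("corners L far,R far,R near,L near",g(79,430,106),g(664,299,106),g(701,392,106),g(116,520,106))
print("handle",g(310,418,142),g(462,382,142))
print("pinA",g(200,160,114),"pinB",g(517,152,114))
print("blkA", g(197,130,110),"blkB",g(514,111,110))
print("tray z",np.nanmedian(W[130:250,280:300,2]),np.nanmedian(W[150:180,230:260,2]))
for n,u,v in(("nl",98,282),("nr",419,262),("fl",100,112),("fr",400,96)): print(n,rayplane(d,u,v,116).round(1))
T=bot.capture("wrist"); print(T["T_tool_cam"],T["fov_y"])
E
```

```text
cam [ 235.77613207  -30.22291671 1269.65382471]
corners L far,R far,R near,L near [485.8 151.4 106. ] [ 535.4 -144.2  106. ] [ 475.8 -155.2  106. ] [429.3 137.4 106. ]
handle [473.2  35.7 142. ] [486.8 -38.5 142. ]
pinA [646.6  77.5 114. ] pinB [634.3 -81.5 114. ]
blkA [667.7  77.8 110. ] blkB [662.5 -83.1 110. ]
tray z 101.23478024346278 100.33569640083807
nl [356.  387.5 116. ]
nr [ 321.5 -360.2  116. ]
fl [779.  370.7 116. ]
fr [ 738.9 -382.9  116. ]
[[ 3.29710186e-04 -9.64998978e-01 -2.62253436e-01  7.10479064e+01]
 [ 9.99999869e-01  4.20858422e-04 -2.91389142e-04 -1.08489615e+00]
 [ 3.91561791e-04 -2.62253305e-01  9.64998990e-01 -1.58353554e+02]
 [ 0.00000000e+00  0.00000000e+00  0.00000000e+00  1.00000000e+00]] 70.43505954358923
```

Emit:
{"fn": "servo_tool", "kwargs": {"angular": [[0,0,-7],[0,0,-14],[0,0,-21],[0,0,-28],[0,0,-35],[0,0,-42],[0,0,-49],[0,0,-55],[0,0,-55],[0,0,-55]], "slide": [[18,-34,30],[36,-68,35],[55,-102,35],[73,-136,35],[91,-170,35],[109,-204,35],[127,-238,35],[146,-272,35],[164,-306,35],[182,-340,35]], "grip": [-0.1,-0.1,-0.1,-0.1,-0.1,-0.1,-0.1,-0.1,-0.1,-0.1]}}

```text
time: 1.03
tool_pos: [408.8, 131.9, 261.8]
tcp_rot: [3.141, -0.0, 1.735]
contact_force: [0.5, -0.1, 0.3]
grip_width: 41.5
```

Emit:
{"fn": "servo_tool", "kwargs": {"angular": [[0,0,0],[0,0,0],[0,0,0],[0,0,0],[0,0,0],[0,0,0]], "slide": [[18,-34,0],[36,-68,0],[54,-102,0],[72,-135,0],[72,-135,0],[72,-135,0]], "grip": [-0.1,-0.1,-0.1,-0.1,-0.1,-0.1]}}

```text
time: 1.53
tool_pos: [480.6, -2.8, 261.1]
tcp_rot: [-3.141, -0.0, 1.732]
contact_force: [-0.0, 1.1, -0.4]
grip_width: 41.8
```

```bash
python3 - <<'E'
from h import *
o=bot.get_obs(); d=cap("wrist"); np.savez("pics/w1.npz",**{k:d[k] for k in d},pos=o["tool_pos"],rot=o["tcp_rot"])
cv2.imwrite("pics/w1.png",d["img"]); print(o["tool_pos"],np.degrees(o["tcp_rot"]),o["joint_positions"],o["contact_force"],o["time"])
E
```

```text
[480.62192643  -2.80580264 261.12040725] [-1.79939134e+02 -2.82009158e-02  9.92508657e+01] [-1.65556644e-01  2.34206258e-01  1.57849151e+00  1.28590809e-04
  1.33005900e+00 -3.27045701e-01] [-0.00921735  1.13936542 -0.44033569] 1.5333
```

View pics/w1.png

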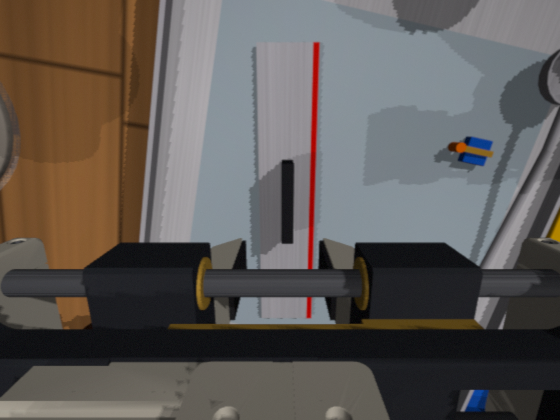

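The wrist view shows the handle at (287,160)–(287,243), the red edge from (316,43) to (309,318), and the left pin at (460,148). The right pin is hidden by the gripper. I'll work these out as positions.

```bash
python3 - <<'E'
from h import *
f=np.load("pics/w1.npz"); d={k:f[k] for k in f}; d.pop("R",None); pose=dict(tcp_rot=f["rot"],tool_pos=f["pos"])
g=lambda u,v,z: rayplane(d,u,v,z,pose).round(1)
print("edge top",g(318.5,43,106),g(311,318,106)); print("near",g(254,43,106),g(262,317,106))
print("handle top corners",[g(*p,142) for p in((282,160),(293,160),(282,243),(293,243))])
print("pinA",g(459,148,116))
W=cloud(d,pose)
for u,v in((285,100),(287,200),(350,200),(287,230)): print(W[v,u].round(1))
im=d["img"]; cv2.imwrite("pics/w1c.png",cv2.resize(im[120:270,230:330],None,fx=4,fy=4,interpolation=cv2.INTER_CUBIC))
cv2.imwrite("pics/w1p.png",cv2.resize(im[120:180,430:510],None,fx=8,fy=8,interpolation=cv2.INTER_CUBIC))
E
```

```text
edge top [489.5 148.8 106. ] [ 538.3 -146.9  106. ]
near [429.1 139.  106. ] [ 479.5 -155.2  106. ]
handle top corners [array([472.5,  38.3, 142. ]), array([482.6,  40. , 142. ]), array([485.7, -42.6, 142. ]), array([496.6, -40.9, 142. ])]
pinA [645.7  76.  116. ]
[466.5  93.6 105.1]
[483.4   1.4 141.2]
[554.2   3.1 100.1]
[488.4 -28.3 142.1]
```

View pics/w1c.png

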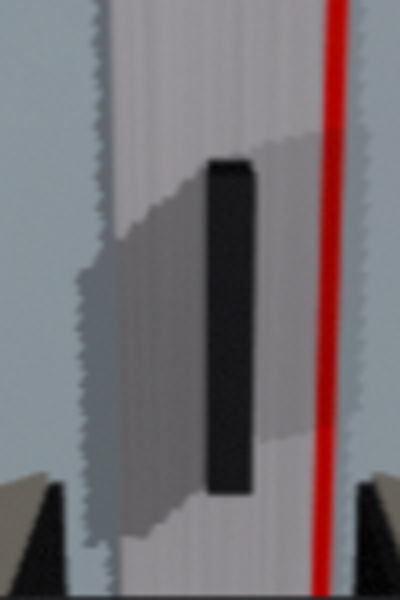

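View pics/w1p.png

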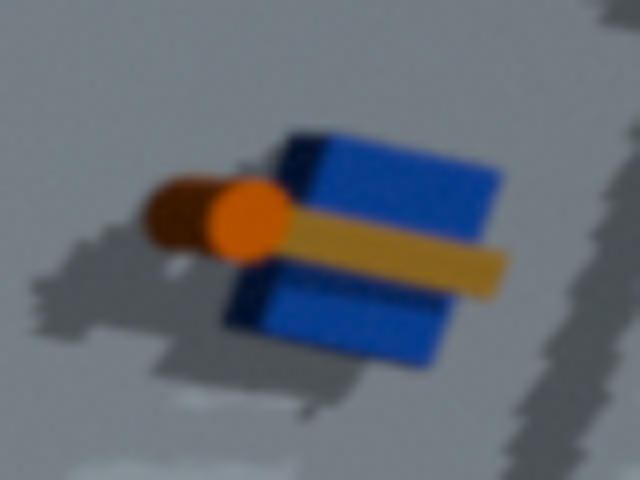

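Emit:
{"fn": "servo_tool", "kwargs": {"angular": [[0,0,0],[0,0,0],[0,0,0],[0,0,0],[0,0,0],[0,0,0],[0,0,0],[0,0,0]], "slide": [[3.5,1,-30],[3.5,1,-65],[3.5,1,-100],[3.5,1,-125],[3.5,1,-140],[3.5,1,-149],[3.5,1,-149],[3.5,1,-149]], "grip": [-0.1,-0.1,-0.1,-0.1,-0.1,-0.1,-0.1,-0.1]}}

```text
time: 2.25
tool_pos: [483.9, 0.5, 113.3]
tcp_rot: [3.141, 0.0, 1.737]
contact_force: [0.1, 0.0, -0.7]
grip_width: 41.6
```

Emit:
{"fn": "servo_tool", "kwargs": {"angular": [[0,0,0],[0,0,0],[0,0,0],[0,0,0],[0,0,0],[0,0,0],[0,0,0],[0,0,0]], "slide": [[0,0,0],[0,0,0],[0,0,0],[0,0,0],[0,0,0],[0,0,0],[0,0,0],[0,0,0]], "grip": [-0.3,-0.5,-0.7,-0.9,-0.9,-0.9,-0.9,-0.9]}}

```text
time: 2.92
tool_pos: [484.3, -0.4, 113.2]
tcp_rot: [3.14, 0.0, 1.736]
contact_force: [-0.3, 0.8, 4.9]
grip_width: 11.8
```

Emit:
{"fn": "servo_tool", "kwargs": {"angular": [[0,0,-1.4],[0,0,-2.8],[0,0,-4.2],[0,0,-5.6],[0,0,-7],[0,0,-8.4],[0,0,-9.8],[0,0,-11.2],[0,0,-12.6],[0,0,-13.7]], "slide": [[5,0,0],[14,0,0],[26,0,0],[38,0,0],[50,0,0],[62,0,0],[74,0,0],[85,0,0],[92,0,0],[96,0,0]], "grip": [-0.9,-0.9,-0.9,-0.9,-0.9,-0.9,-0.9,-0.9,-0.9,-0.9]}}

```text
time: 3.75
tool_pos: [579.5, -0.3, 113.2]
tcp_rot: [-3.14, 0.0, 1.496]
contact_force: [-6.4, 0.6, 10.1]
grip_width: 11.9
```

```bash
python3 - <<'E'
from h import *
o=bot.get_obs(); print(o["tool_pos"],np.degrees(o["tcp_rot"]),o["contact_force"],o["moment"],o["grip_width"],o["time"])
d=cap("top"); im=d["img"]; cv2.imwrite("pics/t2.png",cv2.resize(im[110:260,180:340],None,fx=4.9,fy=4,interpolation=cv2.INTER_CUBIC)[:600])
d=cap("wrist"); cv2.imwrite("pics/w2.png",d["img"])
E
```

```text
[ 5.79519414e+02 -2.67203374e-01  1.13215573e+02] [-1.79900170e+02  2.02063761e-02  8.57324986e+01] [-6.4191704   0.63733412 10.13186191] [0.00994222 0.94519279 0.2673263 ] 11.880568396510682 3.75
```

View pics/t2.png

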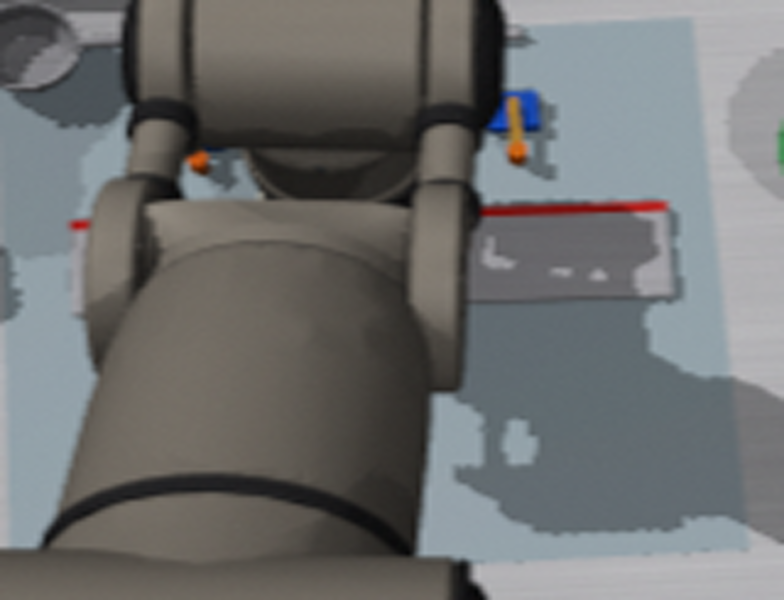

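View pics/w2.png

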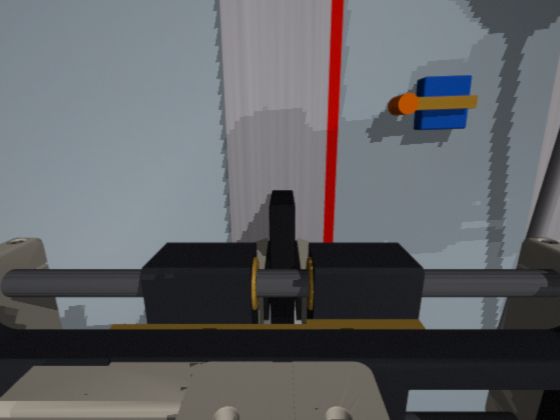

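```bash
python3 - <<'E'
from h import *
d=cap("top")
g=lambda x,y,z: rayplane(d,180+x/4.9,110+y/4,z).round(1)
a,b,c=g(481,207,106),g(667,201,106),g(72,221,106); print(a,b,c, "yaw",np.degrees(np.arctan2(-(c-b)[0],(c-b)[1])))
print("pins",g(200,158,116),g(517,150,116))
E
```

```text
[603.6 -59.9 106. ] [ 597.2 -153.4  106. ] [617.2 145.6 106. ] yaw -3.8267930981243246
pins [647.2  77.2 116. ] [634.9 -81.6 116. ]
```

Emit:
{"fn": "servo_tool", "kwargs": {"angular": [[0,0,0],[0,0,0],[0,0,0],[0,0,0],[0,0,0]], "slide": [[4,0,0.1],[9,0,0.2],[14,0,0.2],[17,0,0.2],[17,0,0.2]], "grip": [-0.9,-0.9,-0.9,-0.9,-0.9]}}

```text
time: 4.32
tool_pos: [596.5, -0.3, 113.2]
tcp_rot: [-3.14, 0.0, 1.497]
contact_force: [-3.1, 0.7, 7.1]
grip_width: 12.3
```

Emit:
{"fn": "servo_tool", "kwargs": {"angular": [[0,0,0],[0,0,0],[0,0,0],[0,0,0],[0,0,0]], "slide": [[0,0,0],[0,0,0],[0,0,0],[0,0,0],[0,0,0]], "grip": [-0.6,-0.6,-0.6,-0.6,-0.6]}}

```text
time: 4.73
tool_pos: [596.8, -0.3, 112.7]
tcp_rot: [-3.141, 0.0, 1.497]
contact_force: [0.0, -0.4, 0.0]
grip_width: 18.6
```

Emit:
{"fn": "servo_tool", "kwargs": {"angular": [[0,0,0],[0,0,0],[0,0,0],[0,0,0],[0,0,0],[0,0,0],[0,0,0],[0,0,0],[0,0,0],[0,0,0]], "slide": [[1,0,0],[2,0,0],[2.6,0,0],[3.2,0,0],[3.7,0,0],[4.2,0,0],[4.7,0,0],[5.2,0,0],[5.7,0,0],[6.2,0,0]], "grip": [-0.6,-0.6,-0.6,-0.6,-0.6,-0.6,-0.6,-0.6,-0.6,-0.6]}}

```text
time: 5.57
tool_pos: [603.0, -0.3, 112.9]
tcp_rot: [-3.141, 0.0, 1.497]
contact_force: [-2.7, -0.7, 1.1]
grip_width: 18.6
```

```bash
python3 - <<'E'
from h import *
o=bot.get_obs(); d=cap("wrist"); cv2.imwrite("pics/w3.png",d["img"][0:250])
print(o["contact_force"],o["tool_pos"])
pose=o
g=lambda u,v,z: rayplane(d,u,v,z,pose).round(1)
d2=cap("top"); cv2.imwrite("pics/t3.png",cv2.resize(d2["img"][135:195,260:340],None,fx=8,fy=8,interpolation=cv2.INTER_CUBIC))
np.savez("pics/w3.npz",**d,pos=o["tool_pos"],rot=o["tcp_rot"])
E
```

```text
[-2.7197085  -0.67966851  1.07628438] [ 6.03036462e+02 -2.69636553e-01  1.12894147e+02]
```

View pics/w3.png

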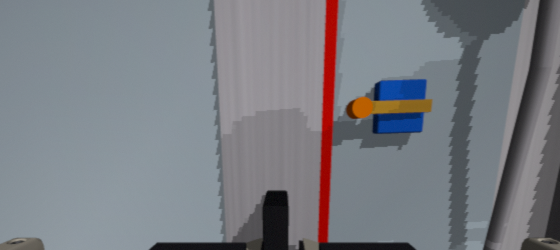

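View pics/t3.png

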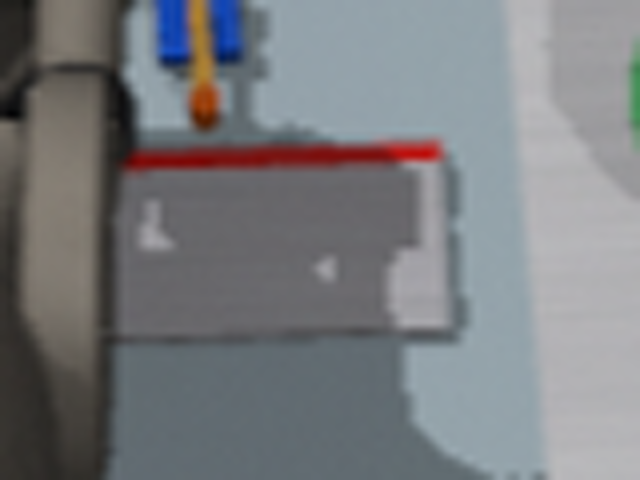

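Emit:
{"fn": "servo_tool", "kwargs": {"angular": [[0,0,0],[0,0,0],[0,0,0],[0,0,0],[0,0,0],[0,0,0],[0,0,0],[0,0,0]], "slide": [[0.4,0,0],[0.8,0,0],[1.2,0,0],[1.6,0,0],[2,0,0],[2.4,0,0],[2.8,0,0],[3.2,0,0]], "grip": [-0.6,-0.6,-0.6,-0.6,-0.6,-0.6,-0.6,-0.6]}}

```text
time: 6.33
tool_pos: [606.3, -0.3, 112.9]
tcp_rot: [3.142, 0.0, 1.497]
contact_force: [-2.8, 0.6, 1.2]
grip_width: 18.2
```

```bash
cat > look.py <<'E'
from h import *
import sys
n=sys.argv[1]
o=bot.get_obs(); d=cap("wrist"); d2=cap("top")
a=cv2.resize(d["img"][60:160,280:440],None,fx=2.5,fy=2.5,interpolation=cv2.INTER_CUBIC)
b=cv2.resize(d2["img"][135:185,260:340],None,fx=5,fy=5,interpolation=cv2.INTER_CUBIC)
cv2.imwrite(f"pics/{n}.png",np.hstack([a,b])); print(o["contact_force"],o["moment"],o["tool_pos"],o["time"])
E
python3 look.py p1
```

```text
[-2.75963111  0.57695378  1.23892712] [-0.1125351   0.45450652 -0.02713683] [ 6.06305410e+02 -2.91920890e-01  1.12898088e+02] 6.3333
```

View pics/p1.png

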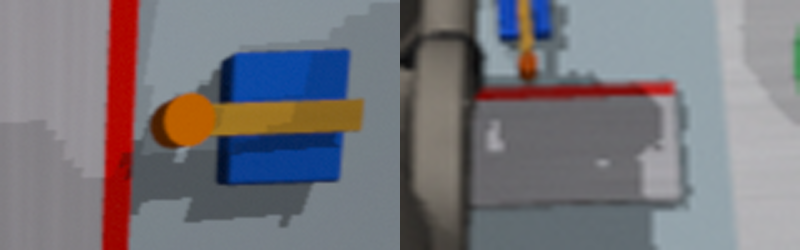

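Emit:
{"fn": "servo_tool", "kwargs": {"angular": [[0,0,0],[0,0,0],[0,0,0],[0,0,0],[0,0,0],[0,0,0],[0,0,0],[0,0,0]], "slide": [[0.2,0,0],[0.4,0,0],[0.6,0,0],[0.8,0,0],[1.0,0,0],[1.2,0,0],[1.4,0,0],[1.6,0,0]], "grip": [-0.6,-0.6,-0.6,-0.6,-0.6,-0.6,-0.6,-0.6]}}

```text
time: 7.1
tool_pos: [607.9, -0.3, 112.9]
tcp_rot: [3.141, 0.0, 1.497]
contact_force: [-2.1, -0.4, 0.1]
grip_width: 18.2
```

```bash
python3 look.py p2
```

```text
[-2.11041913 -0.4379747   0.08486831] [-0.05395745  0.41200524  0.01354737] [ 6.07895226e+02 -2.83560490e-01  1.12910408e+02] 7.1
```

View pics/p2.png

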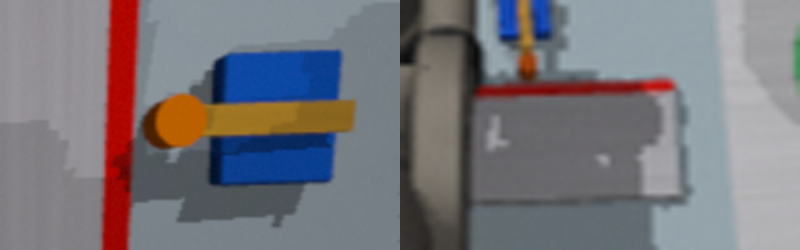

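Emit:
{"fn": "servo_tool", "kwargs": {"angular": [[0,0,0],[0,0,0],[0,0,0],[0,0,0],[0,0,0],[0,0,0],[0,0,0],[0,0,0]], "slide": [[0.1,0,0],[0.2,0,0],[0.3,0,0],[0.4,0,0],[0.5,0,0],[0.6,0,0],[0.7,0,0],[0.8,0,0]], "grip": [-0.6,-0.6,-0.6,-0.6,-0.6,-0.6,-0.6,-0.6]}}

```text
time: 7.87
tool_pos: [608.7, -0.3, 112.9]
tcp_rot: [3.141, -0.0, 1.497]
contact_force: [-1.6, -0.7, -1.9]
grip_width: 18.2
```

Emit:
{"fn": "servo_tool", "kwargs": {"angular": [[0,0,0],[0,0,0],[0,0,0],[0,0,0]], "slide": [[0.1,0,0],[0.2,0,0],[0.3,0,0],[0.4,0,0]], "grip": [-0.6,-0.6,-0.6,-0.6]}}

```text
time: 8.2
tool_pos: [609.0, -0.3, 112.9]
tcp_rot: [3.142, 0.0, 1.497]
contact_force: [-1.1, -0.3, -1.6]
grip_width: 18.1
```

```bash
python3 look.py p3
```

```text
[-1.12550568 -0.32536575 -1.63651501] [-0.12723837  0.32880443  0.00646214] [ 6.09044068e+02 -2.99494953e-01  1.12934449e+02] 8.2
```

View pics/p3.png

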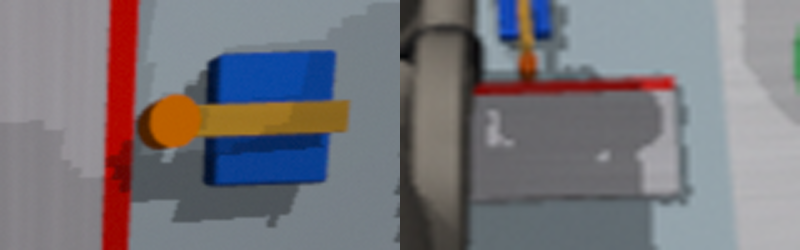

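Emit:
{"fn": "servo_tool", "kwargs": {"angular": [[0,0,0],[0,0,0],[0,0,0],[0,0,0]], "slide": [[0.1,0,0],[0.2,0,0],[0.3,0,0],[0.4,0,0]], "grip": [-0.6,-0.6,-0.6,-0.6]}}

```text
time: 8.63
tool_pos: [609.5, -0.3, 113.0]
tcp_rot: [3.141, 0.0, 1.497]
contact_force: [-2.5, 0.3, -0.4]
grip_width: 18.6
```

Emit:
{"fn": "servo_tool", "kwargs": {"angular": [[0,0,0],[0,0,0],[0,0,0]], "slide": [[0.1,0,0],[0.2,0,0],[0.3,0,0]], "grip": [-0.6,-0.6,-0.6]}}

```text
time: 8.88
tool_pos: [609.8, -0.3, 112.9]
tcp_rot: [3.141, 0.0, 1.497]
contact_force: [-1.9, -0.4, -0.0]
grip_width: 18.4
```

```bash
python3 look.py p4
```

```text
[-1.90186352 -0.43001877 -0.00549252] [-0.10659854  0.32727296 -0.02322091] [ 6.09767607e+02 -2.72464841e-01  1.12942497e+02] 8.8833
```

View pics/p4.png

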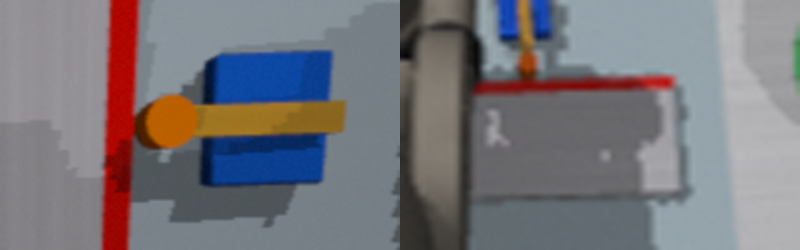

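Emit:
{"fn": "servo_tool", "kwargs": {"angular": [[0,0,0],[0,0,0]], "slide": [[0.1,0,0],[0.2,0,0]], "grip": [-0.6,-0.6]}}

```text
time: 9.15
tool_pos: [610.0, -0.3, 112.9]
tcp_rot: [3.142, 0.0, 1.497]
contact_force: [-2.0, -0.1, -1.2]
grip_width: 18.2
```

Emit:
{"fn": "servo_tool", "kwargs": {"angular": [[0,0,0],[0,0,0]], "slide": [[0.1,0,0],[0.2,0,0]], "grip": [-0.6,-0.6]}}

```text
time: 9.32
tool_pos: [610.2, -0.3, 112.9]
tcp_rot: [3.142, -0.0, 1.497]
contact_force: [-1.1, 0.1, -1.4]
grip_width: 18.2
```

Emit:
{"fn": "servo_tool", "kwargs": {"angular": [[0,0,0],[0,0,0]], "slide": [[0.1,0,0],[0.2,0,0]], "grip": [-0.6,-0.6]}}

```text
time: 9.48
tool_pos: [610.4, -0.3, 112.9]
tcp_rot: [3.142, -0.0, 1.497]
contact_force: [-2.7, -0.1, -0.9]
grip_width: 18.4
```

```bash
python3 look.py p5
```

```text
[-2.65843849 -0.05209178 -0.8777671 ] [-0.0566592   0.30652888 -0.01943795] [ 6.10369000e+02 -2.78900067e-01  1.12932837e+02] 9.4833
```

View pics/p5.png

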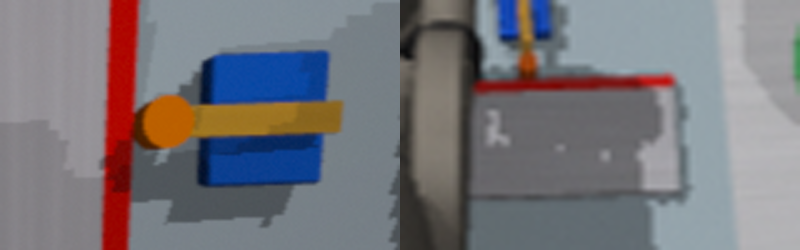

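Emit:
{"fn": "servo_tool", "kwargs": {"angular": [[0,0,0],[0,0,0]], "slide": [[0.1,0,0],[0.2,0,0]], "grip": [-0.6,-0.6]}}

```text
time: 9.75
tool_pos: [610.5, -0.3, 112.9]
tcp_rot: [3.142, 0.0, 1.497]
contact_force: [-0.9, -0.5, -1.2]
grip_width: 18.6
```

Emit:
{"fn": "servo_tool", "kwargs": {"angular": [[0,0,0],[0,0,0]], "slide": [[0.1,0,0],[0.2,0,0]], "grip": [-0.6,-0.6]}}

```text
time: 9.92
tool_pos: [610.7, -0.3, 112.9]
tcp_rot: [-3.141, -0.0, 1.497]
contact_force: [-1.3, -0.5, -0.9]
grip_width: 18.7
```

```bash
python3 look.py p6
```

```text
[-1.34225005 -0.48868426 -0.93801751] [-0.05227817  0.39964746  0.00124419] [ 6.10682407e+02 -2.64906556e-01  1.12938444e+02] 9.9167
```

View pics/p6.png

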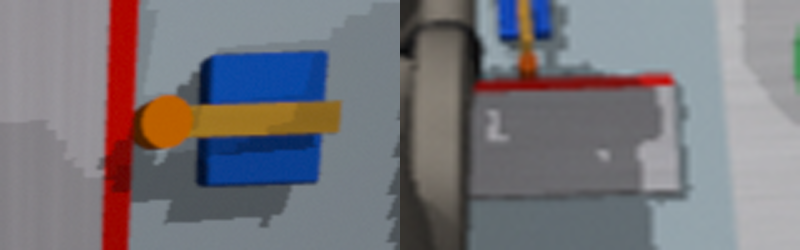

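Emit:
{"fn": "servo_tool", "kwargs": {"angular": [[0,0,0],[0,0,0]], "slide": [[0.1,0,0],[0.2,0,0]], "grip": [-0.6,-0.6]}}

```text
time: 10.18
tool_pos: [610.8, -0.3, 113.0]
tcp_rot: [-3.141, 0.0, 1.497]
contact_force: [-2.9, -0.2, 1.2]
grip_width: 18.4
```

Emit:
{"fn": "servo_tool", "kwargs": {"angular": [[0,0,0],[0,0,0]], "slide": [[0.1,0,0],[0.2,0,0]], "grip": [-0.6,-0.6]}}

```text
time: 10.35
tool_pos: [610.9, -0.3, 112.9]
tcp_rot: [-3.141, 0.0, 1.497]
contact_force: [-3.0, -0.4, -0.3]
grip_width: 18.4
```

```bash
python3 look.py p7
```

```text
[-2.99418508 -0.43521099 -0.25961265] [-0.11469943  0.67767288  0.04398632] [ 6.10922508e+02 -2.95720640e-01  1.12933822e+02] 10.35
```

View pics/p7.png

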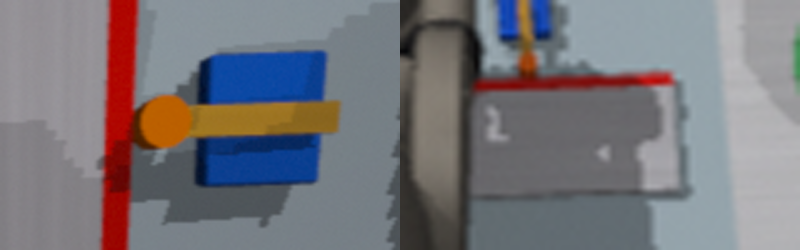

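Emit:
{"fn": "servo_tool", "kwargs": {"angular": [[0,0,0],[0,0,0]], "slide": [[0.1,0,0],[0.1,0,0]], "grip": [-0.6,-0.6]}}

```text
time: 10.62
tool_pos: [611.0, -0.3, 112.9]
tcp_rot: [-3.141, 0.0, 1.497]
contact_force: [-5.2, -1.3, 1.1]
grip_width: 18.8
```

```bash
python3 look.py p8
```

```text
[-5.19092162 -1.25966769  1.13725301] [-0.1934435   0.85770578  0.00373734] [ 6.10969631e+02 -3.45462484e-01  1.12924253e+02] 10.6167
```

Emit:
{"fn": "servo_tool", "kwargs": {"angular": [[0,0,0],[0,0,0]], "slide": [[0.1,0,0],[0.1,0,0]], "grip": [-0.6,-0.6]}}

```text
time: 10.88
tool_pos: [611.0, -0.3, 112.9]
tcp_rot: [-3.141, 0.0, 1.497]
contact_force: [-5.6, -0.1, 1.3]
grip_width: 18.6
```

```bash
python3 look.py p9
```

```text
[-5.59685101 -0.12993872  1.25059029] [-0.18103478  0.9471896  -0.01383816] [ 6.11018556e+02 -3.00354033e-01  1.12947306e+02] 10.8833
```

View pics/p9.png

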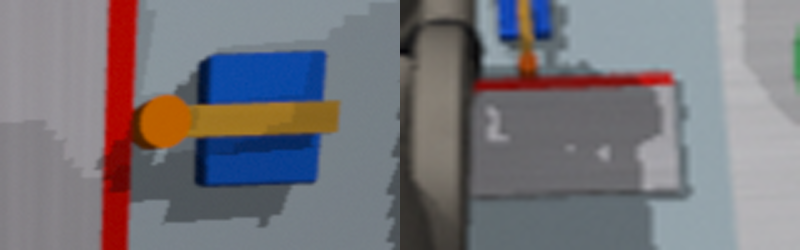

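Emit:
{"fn": "servo_tool", "kwargs": {"angular": [[0,0,0],[0,0,0],[0,0,0],[0,0,0],[0,0,0],[0,0,0],[0,0,0]], "slide": [[-1,0,0],[-2,0,0],[-3.3,0,0],[-3.3,0,0],[-3.3,0,10],[-3.3,0,30],[-3.3,0,60]], "grip": [-0.6,-0.6,-0.6,-0.6,-0.6,-0.6,-0.6]}}

```text
time: 11.57
tool_pos: [606.9, -0.1, 171.9]
tcp_rot: [-3.137, -0.0, 1.497]
contact_force: [0.6, 0.2, -0.1]
grip_width: 17.9
```

Emit:
{"fn": "servo_tool", "kwargs": {"angular": [[0,0,0],[0,0,0],[0,0,0],[0,0,0],[0,0,0],[0,0,0]], "slide": [[0,-30,20],[0,-70,20],[0,-110,20],[0,-140,20],[0,-140,20],[0,-140,20]], "grip": [-0.6,-0.6,-0.6,-0.6,-0.6,-0.6]}}

```text
time: 12.07
tool_pos: [608.1, -142.0, 193.6]
tcp_rot: [3.14, 0.0, 1.494]
contact_force: [0.7, 0.5, 0.1]
grip_width: 18.3
```

```bash
python3 - <<'E'
from h import *
o=bot.get_obs(); d=cap("wrist"); cv2.imwrite("pics/q1.png",d["img"]); print(o["tool_pos"],o["contact_force"])
E
```

```text
[ 608.12454878 -142.04684085  193.5739798 ] [0.69663906 0.47372237 0.06058096]
```

View pics/q1.png

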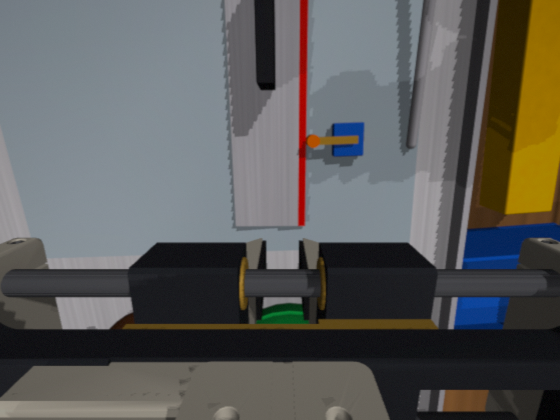

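Emit:
{"fn": "servo_tool", "kwargs": {"angular": [[0,0,0],[0,0,0],[0,0,0],[0,0,0],[0,0,0],[0,0,0],[0,0,0]], "slide": [[0,30,0],[2,70,0],[4,110,0],[6,140,0],[8,159,0],[8,159,0],[8,159,0]], "grip": [-0.6,-0.6,-0.6,-0.6,-0.6,-0.6,-0.6]}}

```text
time: 12.7
tool_pos: [615.9, 21.2, 193.3]
tcp_rot: [3.141, 0.0, 1.501]
contact_force: [0.2, -0.5, 0.1]
grip_width: 18.4
```

```bash
python3 - <<'E'
from h import *
o=bot.get_obs(); d=cap("wrist"); cv2.imwrite("pics/q2.png",d["img"]); print(o["tool_pos"],o["contact_force"])
b=cv2.imread("pics/q1.png"); a=d["img"]
f=lambda i:cv2.resize(i[110:170,280:330],None,fx=8,fy=8,interpolation=cv2.INTER_NEAREST)
cv2.imwrite("pics/q12.png",np.hstack([f(a),f(b)]))
E
```

```text
[615.91627635  21.22277169 193.33204771] [ 0.22905396 -0.51143052  0.14359749]
```

View pics/q12.png

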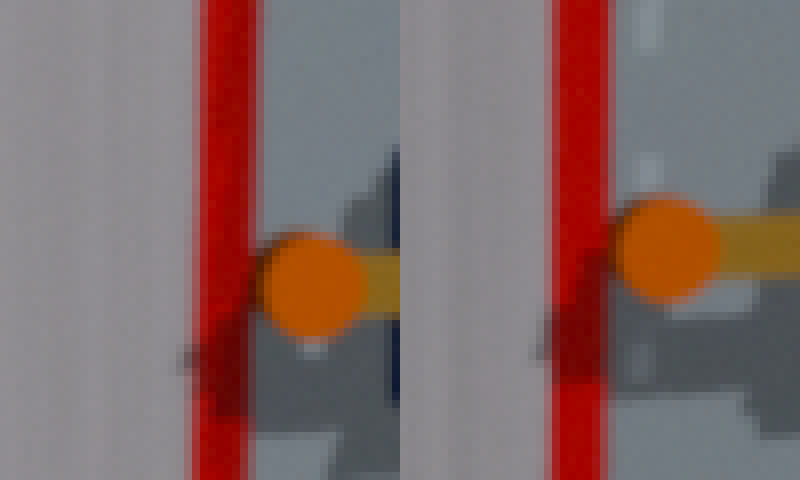

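View pics/q2.png

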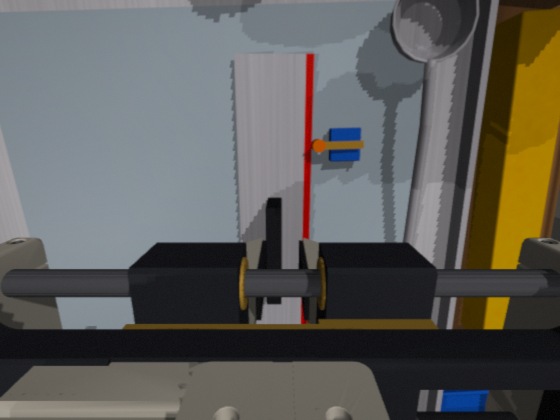

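Emit:
{"fn": "servo_tool", "kwargs": {"angular": [[0,0,-7],[0,0,-14],[0,0,-21],[0,0,-28],[0,0,-35],[0,0,-42],[0,0,-49],[0,0,-56],[0,0,-63],[0,0,-70]], "slide": [[0,-10,30],[-15,-30,50],[-35,-60,50],[-55,-90,50],[-75,-120,50],[-95,-150,50],[-115,-180,50],[-130,-210,50],[-145,-240,50],[-155,-270,50]], "grip": [0.8,0.8,0.8,0.8,0.8,0.8,0.8,0.8,0.8,0.8]}}

```text
time: 13.58
tool_pos: [459.0, -253.4, 243.4]
tcp_rot: [3.141, 0.0, 0.267]
contact_force: [1.9, -0.3, -0.3]
grip_width: 79.5
```

Emit:
{"fn": "servo_tool", "kwargs": {"angular": [[0,0,-7],[0,0,-14],[0,0,-20],[0,0,-20],[0,0,-20]], "slide": [[0,0,0],[0,0,0],[0,0,0],[0,0,0],[0,0,0]], "grip": [0.8,0.8,0.8,0.8,0.8]}}

```text
time: 14.0
tool_pos: [460.6, -251.9, 243.1]
tcp_rot: [3.141, -0.0, -0.072]
contact_force: [0.3, -0.2, -0.1]
grip_width: 82.8
```

```bash
python3 - <<'E'
from h import *
o=bot.get_obs(); d=cap("wrist"); cv2.imwrite("pics/c1.png",d["img"]); print(o["tool_pos"],np.degrees(o["tcp_rot"]),o["contact_force"],o["joint_positions"])
d2=cap("top"); im=d2["img"]; cv2.imwrite("pics/t5.png",cv2.resize(im[110:260,180:400],None,fx=3.6,fy=3.6,interpolation=cv2.INTER_CUBIC))
W=cloud(d,o); Q=W.reshape(-1,3); m=(abs(Q[:,0]-461)<45)&(abs(Q[:,1]+251)<45)&(abs(Q[:,2]-170)<5); Q=Q[m]
print(len(Q),np.percentile(Q,[1,50,99],axis=0).round(1)); print(cv2.minAreaRect(Q[:,:2].astype(np.float32)))
E
```

```text
[ 460.60419119 -251.92954303  243.06314609] [ 1.79983450e+02 -7.27532705e-04 -4.12424151e+00] [ 0.28948095 -0.19147759 -0.06836697] [-6.46400224e-01  3.29449222e-01  1.49630232e+00 -2.43470547e-04
  1.31567352e+00  9.96439121e-01]
1334 [[ 436.3 -278.9  165.4]
 [ 461.1 -254.5  170.1]
 [ 485.6 -229.7  171.8]]
((460.8385314941406, -254.29397583007812), (50.91342544555664, 50.49311447143555), 40.577972412109375)
```

View pics/c1.png

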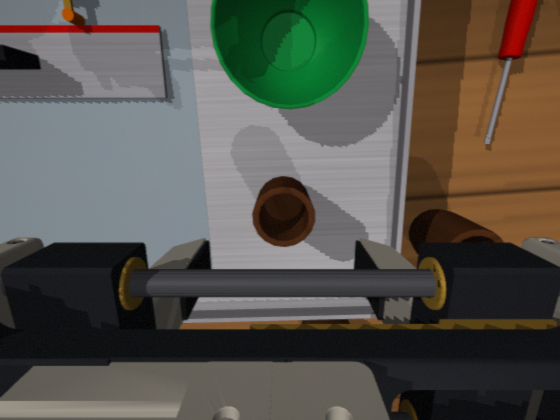

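View pics/t5.png

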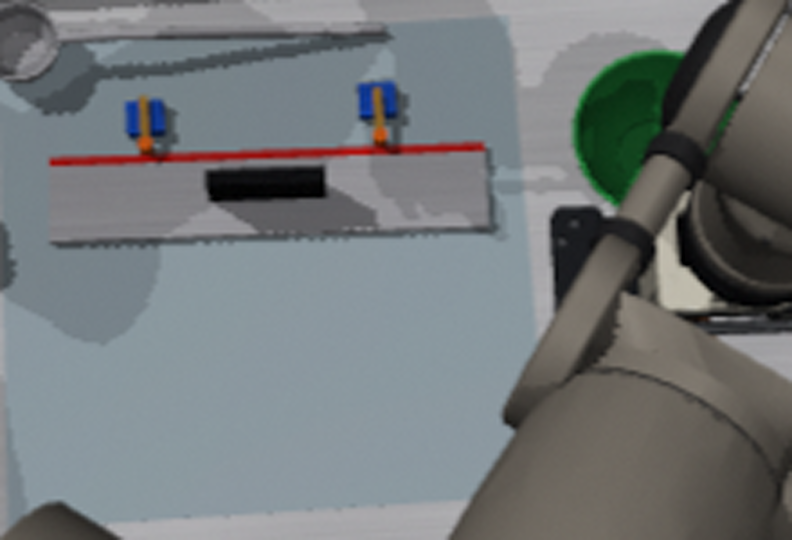

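Emit:
{"fn": "servo_tool", "kwargs": {"angular": [[0,0,0],[0,0,0],[0,0,0],[0,0,0],[0,0,0],[0,0,0],[0,0,0],[0,0,0]], "slide": [[0.5,-1.5,-20],[0.5,-1.5,-45],[0.5,-1.5,-70],[0.5,-1.5,-90],[0.5,-1.5,-105],[0.5,-1.5,-117],[0.5,-1.5,-117],[0.5,-1.5,-117]], "grip": [0.8,0.8,0.8,0.8,0.8,0.8,0.8,0.8]}}

```text
time: 14.77
tool_pos: [461.4, -252.6, 125.8]
tcp_rot: [-3.141, 0.001, -0.073]
contact_force: [0.0, 0.9, 0.1]
grip_width: 82.8
```

```bash
python3 - <<'E'
from h import *
d=cap("top")
g=lambda x,y,z: rayplane(d,180+x/3.6,110+y/3.6,z)
c=[g(50,158,106),g(484,144,106),g(491,228,106),g(52,241,106)]
for p in c: print(p.round(1))
C=np.mean(c,0); y=(c[0]-c[1]+c[3]-c[2]); y/=np.linalg.norm(y); print("c",C,"yaw",np.degrees(np.arctan2(-y[0],y[1])),"len",np.linalg.norm(c[0]-c[1]),"cup target",C-112*y)
print("handle mid",(g(207,173,142)+g(324,168,142)+g(326,195,142)+g(211,202,142))/4)
print("pins",g(146,141,116),g(380,133,116))
E
```

```text
[646.7 145.5 106. ]
[ 624.1 -152.6  106. ]
[ 563.9 -149.9  106. ]
[587.4 148.3 106. ]
c [605.50789589  -2.17377487 106.        ] yaw -4.423308277104753 len 298.9157727225671 cup target [ 596.86993744 -113.84017839  106.        ]
handle mid [599.79124428  -2.10533181 142.        ]
pins [648.15358832  77.81441076 116.        ] [636.35271954 -81.8276452  116.        ]
```

Emit:
{"fn": "servo_tool", "kwargs": {"angular": [[0,0,0],[0,0,0],[0,0,0],[0,0,0],[0,0,0],[0,0,0],[0,0,0],[0,0,0]], "slide": [[0,0,0],[0,0,0],[0,0,0],[0,0,0],[0,0,0],[0,0,0],[0,0,0],[0,0,0]], "grip": [0.6,0.4,0.2,0,-0.1,-0.1,-0.1,-0.1]}}

```text
time: 15.48
tool_pos: [461.7, -252.9, 126.2]
tcp_rot: [3.141, -0.0, -0.074]
contact_force: [-0.7, -0.3, 2.7]
grip_width: 51.1
```

Emit:
{"fn": "servo_tool", "kwargs": {"angular": [[0,0,0],[0,0,0],[0,0,0],[0,0,0],[0,0,0],[0,0,0]], "slide": [[0,0,8],[0,0,20],[0,0,40],[0,0,60],[0,0,70],[0,0,70]], "grip": [-0.1,-0.1,-0.1,-0.1,-0.1,-0.1]}}

```text
time: 15.98
tool_pos: [462.5, -253.4, 198.3]
tcp_rot: [3.139, -0.004, -0.074]
contact_force: [0.7, 0.2, -1.8]
grip_width: 50.8
```

```bash
python3 - <<'E'
from h import *
o=bot.get_obs(); d=cap("wrist"); cv2.imwrite("pics/c2.png",d["img"]); print(o["tool_pos"],np.degrees(o["tcp_rot"]),o["contact_force"],o["grip_width"])
d=cap("scene"); cv2.imwrite("pics/s2.png",cv2.resize(d["img"][80:300,130:410],None,fx=2.7,fy=2.7))
E
```

```text
[ 462.49206109 -253.44285923  198.25774952] [179.85987569  -0.21341751  -4.23946669] [ 0.67740868  0.24625374 -1.84381464] 50.841689781199925
```

View pics/c2.png

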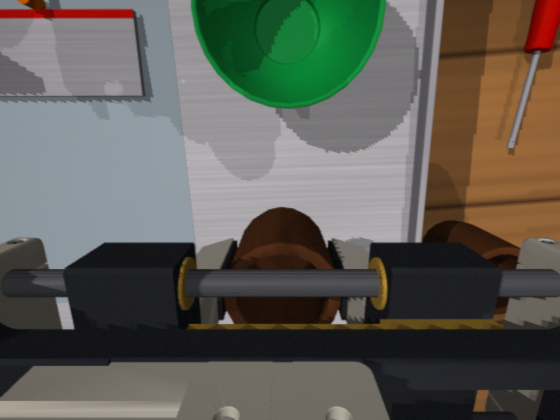

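View pics/s2.png

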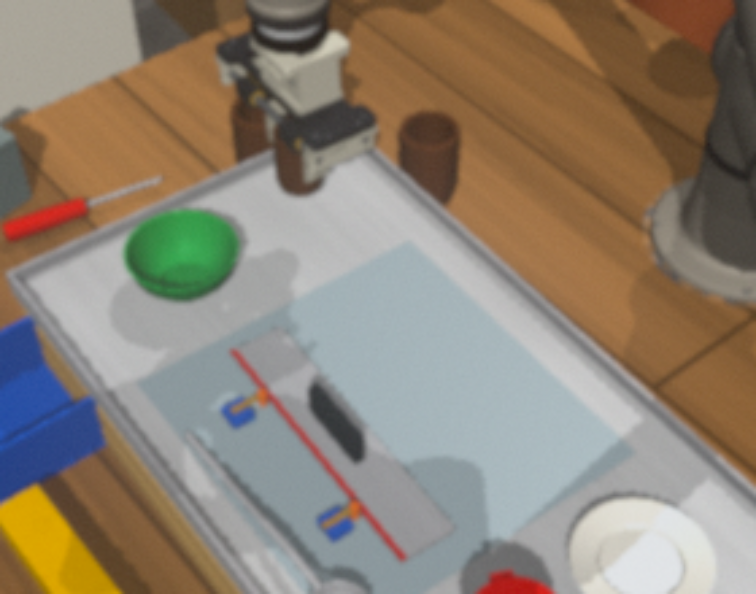

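Emit:
{"fn": "servo_tool", "kwargs": {"angular": [[0,0,0],[0,0,0],[0,0,0],[0,0,0],[0,0,0],[0,0,0],[0,0,0],[0,0,0],[0,0,0]], "slide": [[8,12,0],[25,35,0],[50,60,0],[75,85,0],[100,108,0],[122,126,0],[137,139,0],[137,139,0],[137,139,0]], "grip": [-0.1,-0.1,-0.1,-0.1,-0.1,-0.1,-0.1,-0.1,-0.1]}}

```text
time: 16.83
tool_pos: [598.1, -112.7, 193.7]
tcp_rot: [-3.141, 0.004, -0.072]
contact_force: [-0.8, -1.1, -2.2]
grip_width: 51.3
```

Emit:
{"fn": "servo_tool", "kwargs": {"angular": [[0,0,0],[0,0,0],[0,0,0],[0,0,0],[0,0,0],[0,0,0]], "slide": [[0,0,-10],[0,0,-25],[0,0,-40],[0,0,-48],[0,0,-48],[0,0,-48]], "grip": [-0.1,-0.1,-0.1,-0.1,-0.1,-0.1]}}

```text
time: 17.33
tool_pos: [597.9, -114.4, 147.4]
tcp_rot: [-3.141, 0.001, -0.075]
contact_force: [-0.8, 0.5, -2.3]
grip_width: 51.1
```

```bash
python3 - <<'E'
from h import *
o=bot.get_obs(); d=cap("wrist"); cv2.imwrite("pics/c3.png",d["img"]); print(o["tool_pos"],np.degrees(o["tcp_rot"]),o["contact_force"],o["grip_width"])
d=cap("scene"); cv2.imwrite("pics/s3.png",cv2.resize(d["img"][140:300,180:360],None,fx=3.7,fy=3.7,interpolation=cv2.INTER_CUBIC))
E
```

```text
[ 597.91311778 -114.38165682  147.44025578] [-1.79991742e+02  7.62107845e-02 -4.30148450e+00] [-0.84962238  0.51524097 -2.27212789] 51.090642754575576
```

View pics/c3.png

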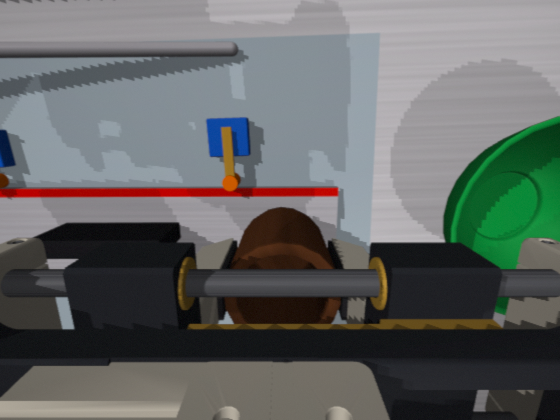

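View pics/s3.png

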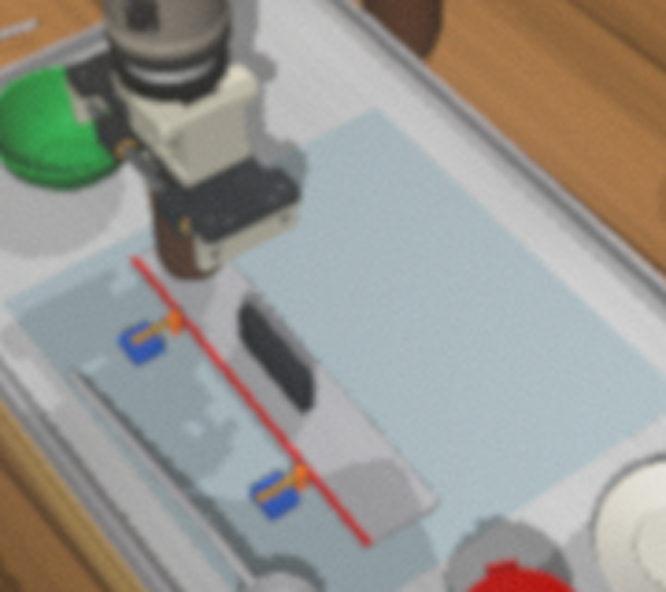

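Emit:
{"fn": "servo_tool", "kwargs": {"angular": [[0,0,0],[0,0,0],[0,0,0],[0,0,0],[0,0,0],[0,0,0],[0,0,0],[0,0,0]], "slide": [[0,0,-4],[0,0,-8],[0,0,-11],[0,0,-13],[0,0,-14],[0,0,-14],[0,0,-14],[0,0,-14]], "grip": [-0.1,-0.1,-0.1,-0.1,-0.1,-0.1,-0.1,-0.1]}}

```text
time: 18.1
tool_pos: [598.7, -113.8, 134.1]
tcp_rot: [3.141, -0.0, -0.074]
contact_force: [0.0, -0.0, -2.5]
grip_width: 51.0
```

Emit:
{"fn": "servo_tool", "kwargs": {"angular": [[0,0,0],[0,0,0],[0,0,0],[0,0,0]], "slide": [[0,0,-0.2],[0,0,-0.4],[0,0,-0.6],[0,0,-0.6]], "grip": [-0.1,-0.1,-0.1,-0.1]}}

```text
time: 18.43
tool_pos: [598.5, -113.8, 133.3]
tcp_rot: [3.141, 0.0, -0.074]
contact_force: [0.2, 0.2, -2.9]
grip_width: 50.9
```

Emit:
{"fn": "servo_tool", "kwargs": {"angular": [[0,0,0],[0,0,0],[0,0,0]], "slide": [[0,0,-0.2],[0,0,-0.4],[0,0,-0.4]], "grip": [-0.1,-0.1,-0.1]}}

```text
time: 18.68
tool_pos: [598.5, -113.8, 132.9]
tcp_rot: [3.142, 0.0, -0.074]
contact_force: [-0.0, -0.5, -2.6]
grip_width: 51.0
```

Emit:
{"fn": "servo_tool", "kwargs": {"angular": [[0,0,0],[0,0,0],[0,0,0]], "slide": [[0,0,-0.2],[0,0,-0.4],[0,0,-0.4]], "grip": [-0.1,-0.1,-0.1]}}

```text
time: 18.93
tool_pos: [598.5, -113.8, 132.5]
tcp_rot: [3.142, 0.0, -0.074]
contact_force: [-0.1, -0.4, -2.2]
grip_width: 51.1
```

Emit:
{"fn": "servo_tool", "kwargs": {"angular": [[0,0,0],[0,0,0],[0,0,0]], "slide": [[0,0,-0.2],[0,0,-0.4],[0,0,-0.4]], "grip": [-0.1,-0.1,-0.1]}}

```text
time: 19.18
tool_pos: [598.6, -113.8, 132.3]
tcp_rot: [3.141, -0.0, -0.074]
contact_force: [0.1, 0.6, -0.8]
grip_width: 51.1
```

Emit:
{"fn": "servo_tool", "kwargs": {"angular": [[0,0,0],[0,0,0],[0,0,0]], "slide": [[0,0,-0.1],[0,0,-0.2],[0,0,-0.2]], "grip": [-0.1,-0.1,-0.1]}}

```text
time: 19.43
tool_pos: [598.6, -113.8, 132.2]
tcp_rot: [3.141, -0.0, -0.074]
contact_force: [-1.5, -0.5, 1.2]
grip_width: 51.0
```

Emit:
{"fn": "servo_tool", "kwargs": {"angular": [[0,0,0],[0,0,0],[0,0,0],[0,0,0],[0,0,0],[0,0,0]], "slide": [[0,0,0],[0,0,0],[0,0,0],[0,0,0],[0,0,0],[0,0,0]], "grip": [0.14,0.18,0.24,0.34,0.4,0.4]}}

```text
time: 19.93
tool_pos: [598.6, -113.8, 131.9]
tcp_rot: [3.141, -0.0, -0.074]
contact_force: [-0.5, -0.7, 0.2]
grip_width: 63.8
```

```bash
python3 - <<'E'
from h import *
o=bot.get_obs(); d=cap("wrist"); cv2.imwrite("pics/c4.png",d["img"]); print(o["tool_pos"],o["contact_force"],o["grip_width"])
E
```

```text
[ 598.61694836 -113.80677193  131.93672891] [-0.48608366 -0.68437855  0.24328307] 63.75438177932313
```

View pics/c4.png

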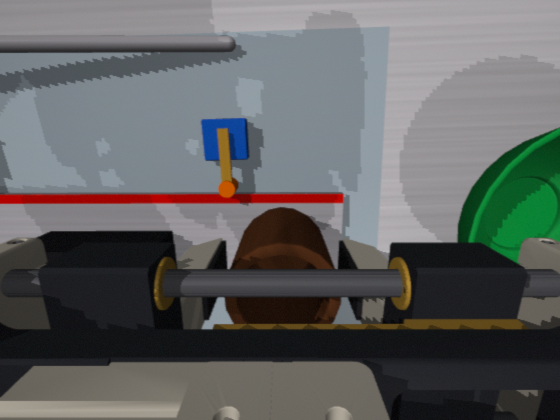

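Released, with 6 mm clear on each side. I'll rise straight up, then look down on both pins.

Emit:
{"fn": "servo_tool", "kwargs": {"angular": [[0,0,0],[0,0,0],[0,0,0],[0,0,0],[0,0,0],[0,0,0],[0,0,0]], "slide": [[0,0,5],[0,0,15],[0,0,30],[0,0,60],[0,0,90],[0,0,110],[0,0,110]], "grip": [0.4,0.4,0.4,0.4,0.4,0.4,0.4]}}

```text
time: 20.57
tool_pos: [600.7, -114.4, 248.5]
tcp_rot: [3.139, -0.01, -0.074]
contact_force: [0.5, 0.2, 1.6]
grip_width: 64.4
```

Emit:
{"fn": "servo_tool", "kwargs": {"angular": [[0,0,0],[0,0,0],[0,0,0],[0,0,0],[0,0,0],[0,0,0],[0,0,0],[0,0,0],[0,0,0]], "slide": [[-10,10,0],[-30,30,0],[-50,60,0],[-60,85,0],[-60,105,0],[-60,112,0],[-60,112,0],[-60,112,0],[-60,112,0]], "grip": [0.4,0.4,0.4,0.4,0.4,0.4,0.4,0.4,0.4]}}

```text
time: 21.32
tool_pos: [538.9, -2.8, 241.8]
tcp_rot: [3.141, 0.0, -0.075]
contact_force: [0.4, -0.1, 0.4]
grip_width: 64.1
```

```bash
python3 - <<'E'
from h import *
o=bot.get_obs(); d=cap("wrist"); cv2.imwrite("pics/e1.png",d["img"]); print(o["tool_pos"],o["contact_force"],o["time"])
W=cloud(d,o); Q=W.reshape(-1,3); m=(abs(Q[:,0]-598)<40)&(abs(Q[:,1]+114)<40)&(Q[:,2]>168); Q=Q[m]
print(len(Q),np.percentile(Q,[1,50,99],axis=0).round(1),cv2.minAreaRect(Q[:,:2].astype(np.float32)))
E
```

```text
[538.86699164  -2.82229476 241.82966254] [ 0.37283059 -0.12402379  0.40945489] 21.3167
4078 [[ 558.4 -138.2  168.6]
 [ 574.5  -90.6  177.4]
 [ 621.3  -74.9  326.2]] ((585.5570068359375, -110.38069152832031), (51.67287063598633, 76.34493255615234), 69.6963882446289)
```

View pics/e1.png

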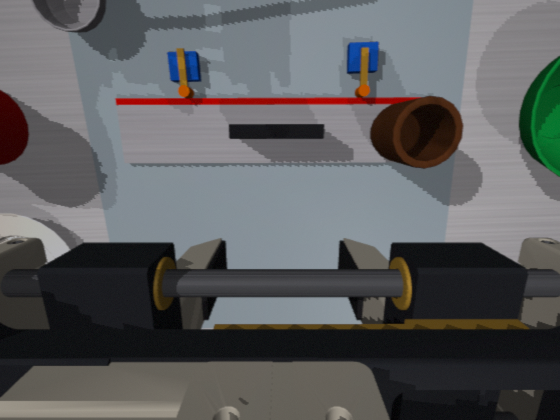

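```bash
python3 - <<'E'
from h import *
a=cv2.imread("pics/e1.png")
f=lambda u:cv2.resize(a[70:120,u-25:u+25],None,fx=8,fy=8,interpolation=cv2.INTER_NEAREST)
cv2.imwrite("pics/e1z.png",np.hstack([f(184),f(364)]))
E
```

```text
(no output)
```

View pics/e1z.png

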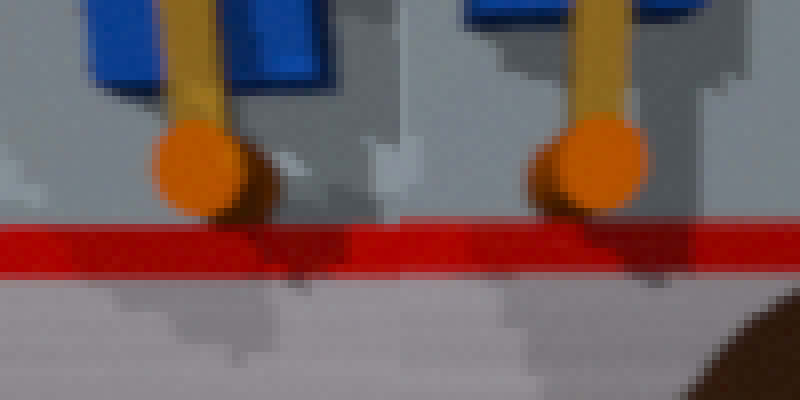

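Emit:
{"fn": "servo_tool", "kwargs": {"angular": [[0,0,0],[0,0,0],[0,0,0],[0,0,0],[0,0,0],[0,0,0]], "slide": [[10,-10,0],[30,-40,-5],[35,-70,-5],[35,-80,-5],[35,-80,-5],[35,-80,-5]], "grip": [0.4,0.4,0.4,0.4,0.4,0.4]}}

```text
time: 21.87
tool_pos: [573.2, -82.4, 236.6]
tcp_rot: [-3.141, 0.001, -0.076]
contact_force: [-0.4, 0.6, 0.7]
grip_width: 64.5
```

```bash
python3 - <<'E'
from h import *
d=cap("wrist"); cv2.imwrite("pics/e2.png",d["img"])
E
```

Emit:
{"fn": "servo_tool", "kwargs": {"angular": [[0,0,0],[0,0,0],[0,0,0],[0,0,0],[0,0,0],[0,0,0],[0,0,0]], "slide": [[0,30,0],[2,70,0],[6,110,0],[10,150,0],[12,160,0],[12,160,0],[12,160,0]], "grip": [0.4,0.4,0.4,0.4,0.4,0.4,0.4]}}

```text
time: 22.5
tool_pos: [585.1, 79.4, 237.1]
tcp_rot: [3.141, -0.0, -0.071]
contact_force: [-0.7, 0.7, 0.7]
grip_width: 64.2
```

```bash
python3 - <<'E'
from h import *
d=cap("wrist"); cv2.imwrite("pics/e3.png",d["img"]); a=d["img"]; b=cv2.imread("pics/e2.png")
cv2.imwrite("pics/e23.png",np.hstack([cv2.resize(i[60:260,130:430],None,fx=1.33,fy=1.33) for i in(a,b)]))
E
```

```text
(no output)
```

View pics/e23.png

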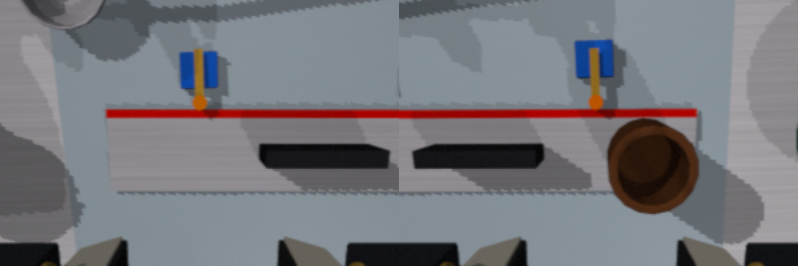

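```bash
python3 - <<'E'
from h import *
a=cv2.imread("pics/e3.png");b=cv2.imread("pics/e2.png")
f=lambda i:cv2.resize(i[110:160,255:305],None,fx=8,fy=8,interpolation=cv2.INTER_NEAREST)
cv2.imwrite("pics/e23z.png",np.hstack([f(a),f(b)]))
d=cap("top"); cv2.imwrite("pics/e4.png",d["img"])
E
```

```text
(no output)
```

View pics/e23z.png

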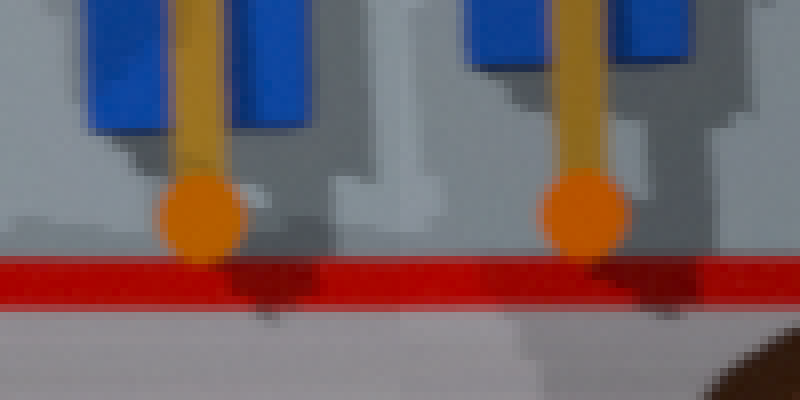

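View pics/e4.png

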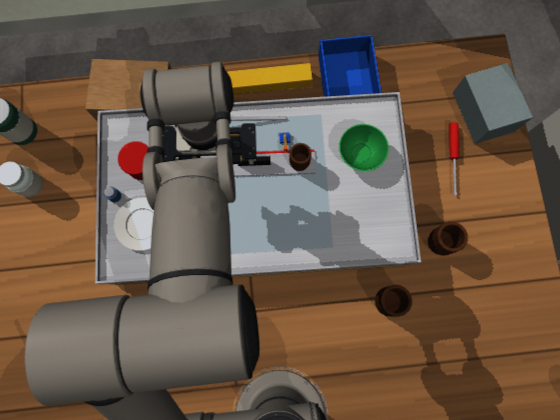

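Both pins touch the red edge, the cup stands upright on the right end of the blade, and the arm is clear of everything. Handing in.

```bash
python3 - <<'E'
from plant import bot
print(bot.close_job(), bot.get_obs()["time"])
E
```

```text
the job is handed in; nothing more can be done
the job is handed in; nothing more can be done
```

The job is handed in: the straightedge's red edge is against both orange pins, and the mortar cup stands upright on the bare right end of the blade.

- **Straightedge:** I gripped the handle to slide the blade close to the pins and turn it parallel to their line. I then loosened the jaws and pushed in 0.1 mm steps. The tool stopped advancing at a total push of about 5.6 N, of which about 2–3 N was the blade's own sliding friction. The blade was never raised.
- **Cup:** I took the 51 mm wide, 70 mm high cup on the tray. The other two cups are 71 mm wide and stand on the table. I set it down at less than 2 N, about 112 mm from the middle of the blade.
- **Last checks:** Near-vertical close-ups show both pins meeting the red edge, both before and after the cup went on. The cup is upright and within the blade's outline. The arm was about 65 mm above the cup and touching nothing at about 22.5 s, and I saw no bystander out of place.
- **Limits and disagreements:** Contact was judged from images of about 0.8 mm per pixel plus the force reading, so a gap of a few tenths of a millimetre would not show. One slanted close-up after placing hinted at such a gap at the right pin, but the vertical one showed contact. During the first gripped slide, vertical force reached 10 N, pressing the blade onto the sheet while it was still about 27 mm from the pins. My last automatic cup measurement failed because the gripper's points were mixed in, so the cup's final pose is judged by eye.

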